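# Charge a clamped milling tube with grinding balls from a gated chute

## Robot

A 6-joint arm with a two-finger parallel gripper is mounted at the origin on a cart in front of the work surface, level with it; the furniture and walls round the work are solid. World frame = base frame: x ahead of the robot, y to its left, z up, the work surface at z = 0. Lengths are in m, angles in rad, forces in N, time in s.
With the tool pointing down it reaches from about 0.275 to 0.85 m from the base axis. Payload 19 kg.
Tool frame: the origin (TCP) lies on the centre line of the jaws, within the pads' length; the fingertips stand 8 mm ahead of it and the grasp point (between the pads) lies 11 mm behind it; z points along the fingers, y is the direction in which the jaws open and shut (so a half turn about z gives the same grasp; the last joint's range is limited). The gripper opens to 85 mm and grips with 20 to 120 N. Pads are 22 mm wide; open, the fingers measure 114 mm over their backs; the gripper's body (76 mm by 85 mm) begins 54 mm behind the grasp point. The pads swing forward as they close: fully open they stand 13 mm farther back than shut.
Start: joints at [1.172, 0.15, 1.437, -0, 1.554, -0.134], TCP at [0.15, 0.555, 0.239] pointing down, gripper open.
Joint ranges: [-2.8, 2.8], [-0.68, 2.1], [0.12, 2.68], [-1.39, 4.53], [0.16, 2.79], [-2.81, 2.81]. Speed limits (rad/s): [1.89, 1.89, 2.22, 3.01, 3.01, 3.01].

## Interface

Orientations are given as a unit quaternion [x, y, z, w].
In Python, from workcell import ctrl, viewer gives the robot as it stands. The module is installed in compiled form; this text tells all that it offers.
- The arm moves only by the tool arm_command, never from a script. Its argument "moves" is a list that holds one entry, the list of rows, each a list of 7 numbers: the turn, a rotation vector about the tool's x, y, z in units of 6 degrees (1.0 is 6 degrees), then the shift along the tool's x, y, z in units of 30 mm (1.0 is 30 mm), then the gripper command: -1 is shut, 1 is fully open, values between are in proportion. In form: [[[rx, ry, rz, dx, dy, dz, claw], ...]]. A call has 1 to 10 rows; each row shifts and turns the commanded pose from where the row before left it, along the tool's axes as they then stand; what a row does not reach is not made up. A row lasts 1/10 s, in which the tool goes at most 50 mm and 8.59 degrees, less where a joint would pass 70% of its speed; a pose out of reach is approached as far as the arm can. A call is refused whole if a number of a shift passes 1 or a number of a turn 1, either way. A call with a gripper value outside its range is refused whole. The fingers move at their own pace and stop on an object; "newtons" is the grip in N (left out, the last holds). Time passes only in rows, so rows that do not move let the fingers close. It gives the time, the measured TCP pose, the force and the opening at its end, in the units of the state.
- ctrl.get_obs(): the state, without advancing time (a new reading comes with each control period).
- viewer.grab_frame(name): name is "scene" or "top" or "wrist"; returns a dict with "color" (384x512x3 uint8, red, green, blue), "range_z" (384x512 float32, m along the optical axis (not along the pixel's ray), 0 where there is no reading), "mtx" (3x3 intrinsics, pixels), "rvec" (rotation vector, rad) and "tvec" (3), from world to camera coordinates, as OpenCV has them. Camera axes: x right, y down, z forward; pixel columns grow to the right and rows downward; lengths in m; the calibration is good to about 2 mm. A picture is of the moment at which its call begins.
- ctrl.close_job(): hands the job in, once; it reports no verdict.
The state is a dict: "clock": time; "qpos": joint angles; "qvel": joint speeds; "joint_torque": joint torques, N m; "tcp_pos": TCP position; "ee_rot": TCP orientation; "wrist_force": force on the tool from outside, world axes, zero at the start; "moment": the same for the moment, N m; "grip_width": finger opening in m.
Only numpy, scipy, OpenCV 4.12 (cv2) and the standard library are available. Lean on these libraries where they do the work, as an engineer would, in place of code of your own. Each camera call takes 0.05 s, during which the arm holds its last target.

## Task

Charge the upright glass milling tube on the lab stand with the five dark hard-metal grinding balls: pick up the charging chute by its black handle, tip it nose down and feel its spout into the mouth of the tube until the rim pushes the white spring collar up and the gate lets all five balls run down inside. Press gently, the tube is glass and the height at which it is clamped has not been measured. Then stand the empty chute upright on its legs on the bench again, and leave the two small bottles and the cuvette case nearby where they are.

Things in the scene. Friction and masses are not known exactly. Their poses are not given: they have to be found in the camera images.
- chute: charging chute, loose, 0.14-0.24 kg: narrow steel trough on two bent-wire legs (at x = -18 and +46 mm, feet 56 mm wide), black handle on top, round spout at its nose; 130 mm long, 56 wide, 115 high. Origin: on the bench plane below the handle; x to the nose, y left, z up as it stands. Tipped nose down 36 degrees about its y axis, its spout hangs plumb.
- handle (a point): centre of the chute's black handle bar, 46 mm long (chute x), 14 mm thick (chute y), 22 mm high, 104 mm above the chute's origin; axes as the chute's. Grip it from above across the 14 mm. The chute balances about under it.
- spout_tip (a point): centre of the spout's open lower end, at (92, 0, 14) mm in the chute's axes, 92 mm ahead of and 90 mm below the handle centre. Axes as the chute's; the spout itself points along (0.588, 0, -0.809) of them. Spout: 24 mm outside, tapering to 21 mm at the tip, 17 mm bore.
- collar_rest (a point): centre of the underside of the white collar (sliding ring on the spout, 46 mm outside) at its rest place, 16 mm up the spout axis from the tip. The point is fixed to the chute and does not show the push. The ring can be pushed up 12 mm along the spout: 3 N to start, 0.3 N more per mm, 6.6 N at the end, then solid. It lifts the gate: the balls pass from 5 mm (4.5 N) on.
- trough (a point): middle of the chute's trough floor, 83 mm long, 20 mm wide inside, walls 18 mm high; level within 2 degrees as the chute stands. The balls lie still below about 20 degrees; with the spout plumb the floor falls 34 degrees and they roll down to the gate plate just behind the spout, shut while the collar is at rest.
- stand: heavy lab stand, fixed: grey base plate 190 x 120 x 12 mm (x, y, z), origin on the bench below its centre; upright rod of 12 mm diameter, 195 mm high, at x = +60 mm. A clamp arm from the rod towards -x holds a glass tube upright at x = -55 mm. Nothing stands on the other sides of the tube.
- tube_axis (a point): point on the bench plane plumb below the centre of the glass tube. The tube is upright, 35 mm outside, 30 mm inside, 120 mm long, bottom closed; its mouth flares in the top 6 mm to 40 mm outside, 35 mm inside. The clamp was set by hand: the rim stands anywhere from 136 to 172 mm above the bench and is not measured.
- ball_0_center (a point): centre of a dark grey hard-metal grinding ball, 14 mm in diameter, 21 g; the five balls lie in one row in the trough at the start, ball 0 at the back
- ball_1_center (a point): centre of a dark grey hard-metal grinding ball, 14 mm in diameter, 21 g; the five balls lie in one row in the trough at the start, ball 1 in between
- ball_2_center (a point): centre of a dark grey hard-metal grinding ball, 14 mm in diameter, 21 g; the five balls lie in one row in the trough at the start, ball 2 in between
- ball_3_center (a point): centre of a dark grey hard-metal grinding ball, 14 mm in diameter, 21 g; the five balls lie in one row in the trough at the start, ball 3 in between
- ball_4_center (a point): centre of a dark grey hard-metal grinding ball, 14 mm in diameter, 21 g; the five balls lie in one row in the trough at the start, ball 4 nearest the gate
- pe_bottle: bystander: small white wide-neck bottle with a white cap, 47 mm diameter, 98 mm high, origin at the centre of its underside
- amber_bottle: bystander: small brown reagent bottle, 34 mm diameter, 59 mm high, origin at the centre of its underside
- cuvette_case: bystander: flat blue cuvette case 56 x 98 x 30 mm, origin at the centre of its underside
Not all that is in view belongs to the job. Leave any blue or red look-alike of the chute alone.

How it is judged:
On the way:
1. the chute, tipped nose down by more than 23 degrees, rests its spring collar on the rim of the tube with more than 2 N (contact force between chute and stand above 2 N and angle between chute's own z axis and vertical above 0.4 rad and horizontal distance between spout_tip and tube_axis below 0.015 m), for 0.2 s.
At the end, for the whole second after the job is handed in: All five balls lie inside the glass tube (centre within 12 mm of its axis, 20 to 115 mm above the bench), and the chute stands upright on its legs on the bench (within 4.5 degrees, origin within 6 mm of the bench plane), at rest and clear of the stand (horizontal distance between each of ball_0_center, ball_1_center, ball_2_center, ball_3_center, ball_4_center and tube_axis below 0.012 m and height (world z) of ball_0_center between 0.02 and 0.115 m and height (world z) of ball_1_center between 0.02 and 0.115 m and height (world z) of ball_2_center between 0.02 and 0.115 m and height (world z) of ball_3_center between 0.02 and 0.115 m and height (world z) of ball_4_center between 0.02 and 0.115 m and angle between chute's own z axis and vertical below 0.08 rad and height (world z) of chute between -0.004 and 0.006 m and linear speed of chute below 0.02 m/s and contact force between chute and stand below 0.05 N); the robot touches nothing.
It fails at once if the chute presses on the stand or its glass tube with more than 15 N (contact force between chute and stand above 15 N).
It fails at once if the hand or arm presses on the stand or its tube with more than 15 N (contact force between any of the fingers, the arm and stand above 15 N).
It fails at once if a bystander (white bottle, brown bottle, cuvette case) is moved by more than 30 mm (distance of any of pe_bottle, amber_bottle, cuvette_case from where it was at the start of the episode above 0.03 m).
It also fails if it takes over 64 s, if anything falls off the work surface, if the arm or the gripper's body presses on something with over 40 N, if the wrist force passes 120 N, or if a joint passes its speed limit or range.

## Working session

There is one attempt and no reset: what is moved stays moved. The work goes in short steps, Python scripts to look and compute and a tool call to move; the robot and the scene stay as the last step left them, time stands still between calls to the robot, and variables do not carry over. Pictures are saved under pics/ and viewed, and the job is handed in when it is done.

Besides the shell and the picture viewer there is one more tool, called after ">>>" in YAML: its name, and indented under it one key for each argument. arm_command: Moves the arm, as the interface text tells. Its arguments: {"type":"object","properties":{"moves":{"type":"array"},"newtons":{"type":"number"}},"required":["moves"]}

```bash
mkdir -p pics; cat > h.py <<'E'
import numpy as np,cv2
from workcell import ctrl,viewer
def grab(n):
    f=viewer.grab_frame(n); f['R']=cv2.Rodrigues(np.array(f['rvec'],float))[0]; f['t']=np.array(f['tvec'],float).reshape(3); f['K']=np.array(f['mtx']); return f
def save(f,p): cv2.imwrite(p,cv2.cvtColor(f['color'],cv2.COLOR_RGB2BGR))
def world(f,u,v,z=None):
    d=np.linalg.inv(f['K'])@np.array([u,v,1.])
    if z is None: z=f['range_z'][int(v),int(u)]
    return f['R'].T@(d*z-f['t'])
def plane(f,u,v,h):
    d=f['R'].T@(np.linalg.inv(f['K'])@np.array([u,v,1.])); c=-f['R'].T@f['t']
    return c+d*(h-c[2])/d[2]
def cloud(f):
    v,u=np.mgrid[:384,:512]; z=f['range_z']
    p=np.linalg.inv(f['K'])@np.stack([u.ravel(),v.ravel(),np.ones(u.size)])*z.ravel()
    P=(f['R'].T@(p-f['t'][:,None])).T.reshape(384,512,3); P[z==0]=np.nan; return P
def proj(f,p):
    q=f['K']@(f['R']@np.array(p)+f['t']); return q[:2]/q[2]
E
python3 - <<'E'
from h import *
import pickle
F={n:grab(n) for n in('scene','top','wrist')}
pickle.dump(F,open('f0.pkl','wb'))
for n in F: save(F[n],f'pics/{n}0.png'); print(n,-F[n]['R'].T@F[n]['t'],F[n]['K'][0,0])
print(ctrl.get_obs())
E
```

```text
scene [-0.3284195  -0.85988609  0.99963873] 434.79060696429053
top [ 0.25121779 -0.23096492  1.57370675] 434.70217455205363
wrist [0.07462974 0.57518805 0.37499318] 274.3858901587357
{'clock': 0.15, 'qpos': array([ 1.17198265e+00,  1.50871429e-01,  1.43786487e+00,  3.07717255e-05,
        1.55377363e+00, -1.33993479e-01]), 'qvel': array([ 0.0011246 , -0.00065408, -0.00116721, -0.00082864, -0.00081927,
       -0.00308406]), 'joint_torque': array([ 2.62830661e-03, -7.13377047e+01, -5.71041191e+01, -4.39414725e-05,
        6.90881250e-03, -1.00147645e-06]), 'tcp_pos': array([0.15043645, 0.55479304, 0.23882343]), 'ee_rot': array([ 1.32023778e-01,  9.91246443e-01, -4.38411416e-04, -1.35584151e-04]), 'wrist_force': array([ 0.02730908, -0.27438717,  0.70090107]), 'moment': array([-0.0085878 , -0.01482502, -0.0095623 ]), 'grip_width': 0.08576597522120948}
```

View pics/scene0.png

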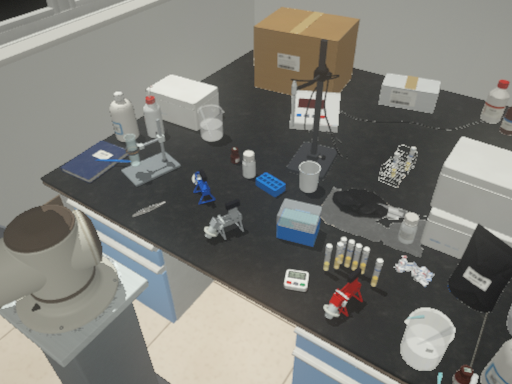

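View pics/top0.png

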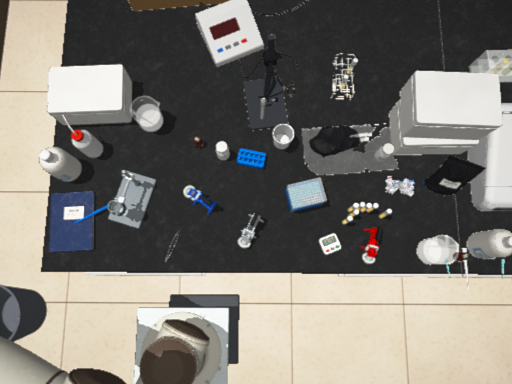

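View pics/wrist0.png

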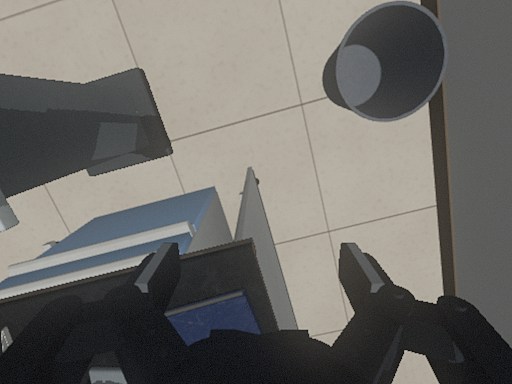

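```bash
python3 - <<'E'
from h import *
import pickle
F=pickle.load(open('f0.pkl','rb'))
def crop(n,a,b,c,d,p,s):
    im=cv2.cvtColor(F[n]['color'],cv2.COLOR_RGB2BGR)[b:d,a:c]; return cv2.resize(im,(s,s*(d-b)//(c-a)),interpolation=cv2.INTER_CUBIC)
A=crop('top',90,160,170,240,'',390);B=crop('top',210,190,290,270,'',390)
C=crop('scene',90,110,190,210,'',390);D=crop('scene',180,160,280,260,'',390)
cv2.imwrite('pics/z0.png',np.vstack([np.hstack([A,B]),np.hstack([C,D])])[:, :][:, :] if 0 else cv2.resize(np.vstack([np.hstack([A,B]),np.hstack([C,D])]),(600,600)))
for u,v in [(130,200),(117,207),(250,232),(243,243),(256,217),(255,100),(263,105)]: print(u,v,world(F['top'],u,v))
E
```

```text
130 200 [0.52527539 0.20359771 0.01744757]
117 207 [0.48807409 0.22739253 0.08768783]
250 232 [ 0.40662769 -0.23273783  0.06479285]
243 243 [ 0.37051672 -0.20836355  0.03778755]
256 217 [ 0.45224505 -0.25265903  0.1157709 ]
255 100 [ 0.91502379 -0.24887863  0.01690002]
263 105 [ 0.7560904  -0.26891631  0.3528713 ]
```

View pics/z0.png

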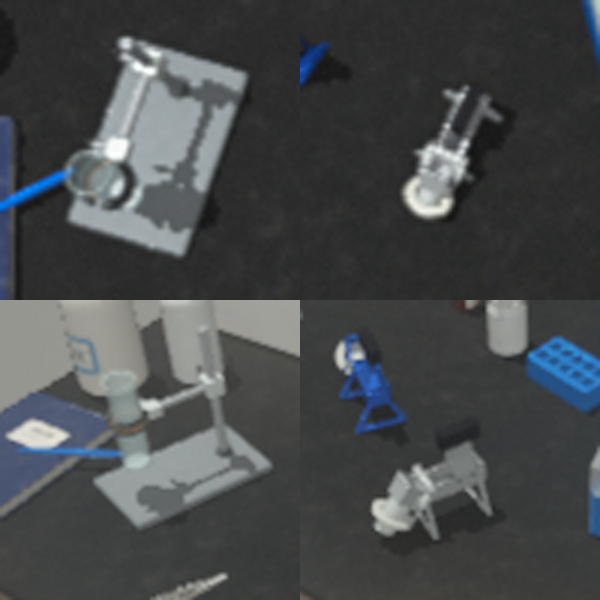

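```bash
python3 - <<'E'
from h import *
import pickle
F=pickle.load(open('f0.pkl','rb'))
def crop(n,a,b,w,h,s):
    im=cv2.cvtColor(F[n]['color'],cv2.COLOR_RGB2BGR)[b:b+h,a:a+w]; im=cv2.resize(im,None,fx=s,fy=s,interpolation=cv2.INTER_CUBIC)
    for i in range(0,w,5): cv2.putText(im,str(a+i),(i*s,8),0,.3,(0,255,255)); cv2.line(im,(i*s,8),(i*s,12),(0,255,255))
    for i in range(5,h,5): cv2.putText(im,str(b+i),(0,i*s+s//2),0,.3,(0,255,255))
    return im
cv2.imwrite('pics/z1.png',np.vstack([np.hstack([crop('top',100,185,38,28,10),crop('scene',112,130,38,28,10)]),np.hstack([crop('top',232,205,38,48,8)[:300,:304],crop('scene',200,195,50,36,8)[:300]][0:2])[:, :760] if 1 else 0][0:1]+[np.hstack([cv2.resize(crop('top',232,205,38,48,8),(380,300)),cv2.resize(crop('scene',200,192,50,46,8),(380,300))])]))
E
```

```text
Traceback (most recent call last):
ValueError: all the input array dimensions except for the concatenation axis must match exactly, but along dimension 0, the array at index 0 has size 300 and the array at index 1 has size 288
```

```bash
cat >> h.py <<'E'
def crop(f,a,b,w,h,s):
    im=cv2.cvtColor(f['color'],cv2.COLOR_RGB2BGR)[b:b+h,a:a+w]; im=cv2.resize(im,None,fx=s,fy=s,interpolation=cv2.INTER_CUBIC)
    for i in range(0,w,5): cv2.putText(im,str(a+i),(i*s,8),0,.3,(0,255,255)); cv2.line(im,(i*s+s//2,8),(i*s+s//2,13),(0,255,255))
    for i in range(5,h,5): cv2.putText(im,str(b+i),(0,i*s+s//2),0,.3,(0,255,255))
    return im
def grid(a,p): cv2.imwrite(p,np.vstack([np.hstack(r) for r in a]))
E
python3 - <<'E'
from h import *
import pickle
F=pickle.load(open('f0.pkl','rb'))
t,s=F['top'],F['scene']
grid([[crop(t,100,185,38,28,10),crop(s,112,130,38,28,10)],[crop(t,232,208,38,28,10) if 0 else crop(t,232,210,38,30,10),crop(s,200,200,38,30,10)]],'pics/z1.png')
E
```

```text
(no output)
```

View pics/z1.png

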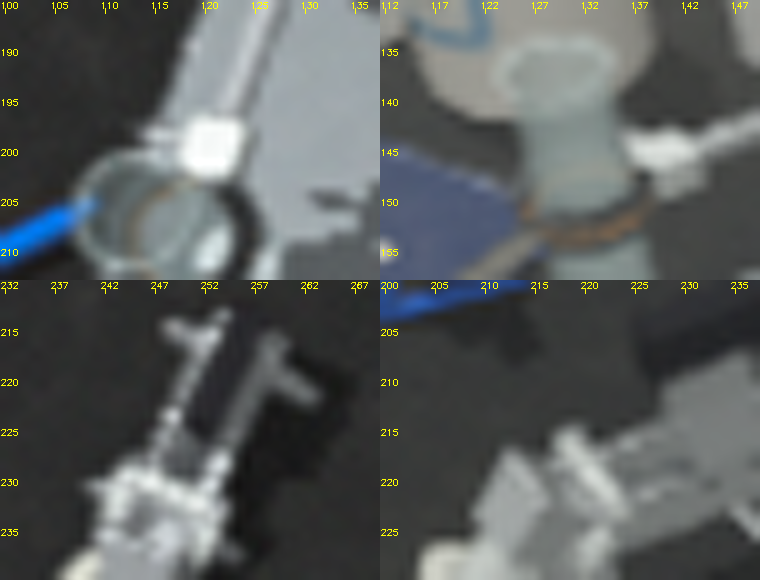

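```bash
cat >> h.py <<'E'
def tri(l):
    A=np.zeros((3,3));b=np.zeros(3)
    for f,u,v in l:
        c=-f['R'].T@f['t'];d=f['R'].T@(np.linalg.inv(f['K'])@np.array([u,v,1.]));d/=np.linalg.norm(d)
        M=np.eye(3)-np.outer(d,d);A+=M;b+=M@c
    p=np.linalg.solve(A,b); return p,[proj(f,p)-np.array([u,v]) for f,u,v in l]
E
python3 - <<'E'
from h import *
import pickle
F=pickle.load(open('f0.pkl','rb'))
t,s=F['top'],F['scene']
print(tri([(t,112.8,206),(s,129.7,136.6)]))
P=cloud(t)
# plate
m=(P[...,2]>.006)&(P[...,2]<.022)&(np.abs(P[...,0]-.52)<.2)&(np.abs(P[...,1]-.2)<.15)
hsv=cv2.cvtColor(t['color'],cv2.COLOR_RGB2HSV)
m2=np.zeros((384,512),bool);m2[165:235,100:160]=1
g=m2&(hsv[...,1]<80)&(hsv[...,2]>90)
n,l,st,c=cv2.connectedComponentsWithStats(g.astype(np.uint8));print(st,c)
r=cv2.minAreaRect(np.argwhere(l==1+np.argmax(st[1:,4]))[:,::-1].astype(np.float32));print(r)
for q in cv2.boxPoints(r): print(q,plane(t,*q,.012))
for y in range(176,188,1): print([round(float(x),3) for x in P[y,118:134,2]])
E
```

```text
(array([0.48073257, 0.2144646 , 0.16823037]), [array([ 0.66290796, -0.68183197]), array([-0.89707161,  0.08335567])])
[[     0      0    512    384 194934]
 [   107    170     49     58   1674]] [[256.56837186 191.43692224]
 [131.09020311 198.84528076]]
((129.18099975585938, 197.9932098388672), (37.736942291259766, 53.14114761352539), 19.653823852539062)
[102.47511 216.66968] [0.46444374 0.30087204 0.012     ]
[120.34842 166.62442] [0.65134665 0.24821536 0.012     ]
[155.88689 179.31674] [0.6040679  0.11458621 0.012     ]
[138.01358 229.362  ] [0.41922038 0.16997441 0.012     ]
[0.001, 0.004, 0.001, -0.006, 0.0, -0.0, 0.015, 0.115, 0.135, 0.143, 0.148, 0.141, 0.133, 0.129, 0.128, 0.117]
[-0.005, 0.005, -0.0, -0.003, 0.002, 0.009, 0.011, 0.012, 0.129, 0.133, 0.132, 0.13, 0.125, 0.125, 0.131, 0.116]
[-0.001, -0.001, -0.008, -0.0, -0.002, nan, 0.011, 0.01, 0.125, 0.129, 0.127, 0.133, 0.121, 0.126, 0.12, 0.121]
[0.002, 0.002, 0.002, -0.005, -0.007, 0.012, 0.011, 0.014, 0.015, 0.122, 0.128, 0.127, 0.12, 0.134, 0.119, 0.109]
[-0.0, 0.003, -0.004, 0.002, 0.006, 0.009, 0.017, 0.014, 0.016, 0.014, 0.127, 0.123, 0.113, 0.117, 0.117, 0.112]
[0.003, -0.001, -0.004, -0.005, 0.009, 0.011, 0.012, 0.011, 0.002, 0.12, 0.117, 0.117, 0.004, 0.009, 0.007, 0.07]
[-0.001, 0.001, -0.005, 0.004, 0.013, 0.017, 0.013, 0.015, 0.009, 0.123, 0.122, 0.119, 0.011, 0.016, 0.019, 0.012]
[-0.005, 0.005, 0.0, 0.006, 0.014, 0.017, 0.014, 0.012, 0.119, 0.126, 0.119, 0.114, 0.01, 0.014, 0.011, 0.009]
[-0.006, -0.013, 0.003, 0.011, 0.013, 0.011, 0.012, 0.007, 0.119, 0.122, 0.117, 0.013, 0.011, 0.01, 0.001, 0.011]
[-0.011, -0.005, -0.004, 0.017, 0.009, 0.008, 0.01, 0.009, 0.119, 0.118, 0.127, 0.011, 0.013, 0.007, 0.011, 0.007]
[0.006, -0.004, 0.009, 0.016, 0.006, 0.008, 0.013, 0.12, 0.118, 0.123, 0.118, 0.011, 0.008, 0.007, 0.011, 0.014]
[-0.003, -0.008, 0.011, 0.015, 0.017, 0.011, 0.008, 0.122, 0.118, 0.121, 0.009, 0.01, 0.01, 0.014, 0.012, 0.017]
```

```bash
python3 - <<'E'
from h import *
import pickle
F=pickle.load(open('f0.pkl','rb'))
t,s=F['top'],F['scene']
grid([[crop(t,104,168,55,65,7),crop(s,120,110,55,65,7)]],'pics/z2.png')
grid([[crop(t,232,205,40,50,9),crop(s,198,190,50,50,9)]],'pics/z3.png')
E
```

```text
(no output)
```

View pics/z2.png

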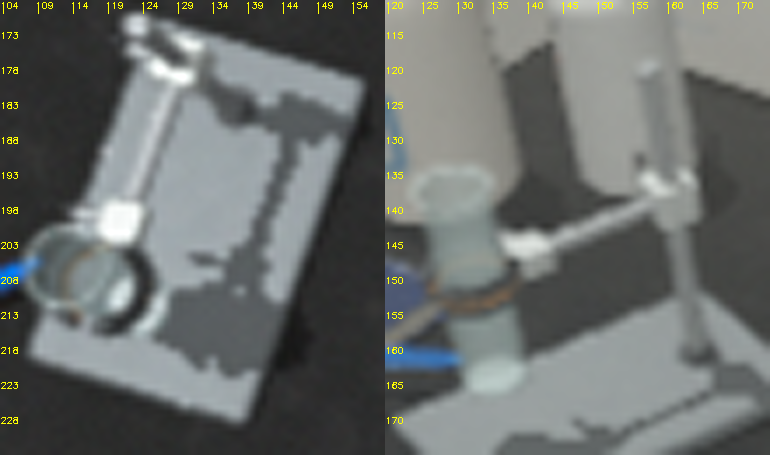

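View pics/z3.png

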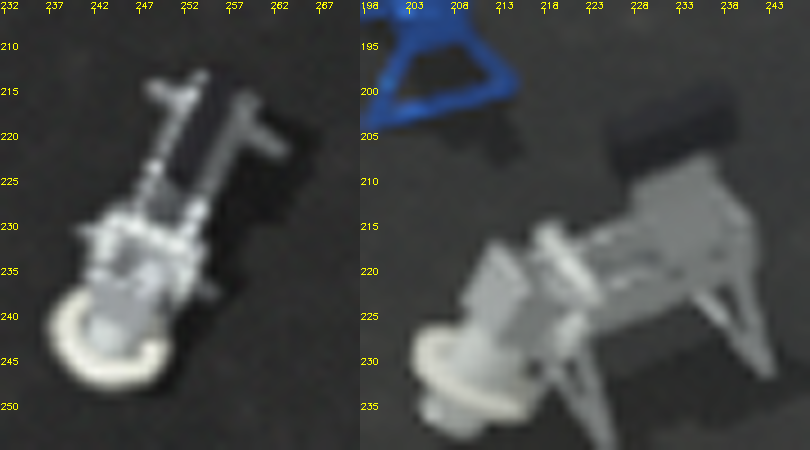

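```bash
python3 - <<'E'
from h import *
import pickle
F=pickle.load(open('f0.pkl','rb'))
t,s=F['top'],F['scene']
c=[plane(t,*q,.012) for q in [(155.9,179.4),(139,228.4),(108.6,218.3)]]
ctr=(c[0]+c[2])/2; ax=(c[0]-c[1])[:2]; print(np.linalg.norm(ax),np.linalg.norm(c[1]-c[2])); ax/=np.linalg.norm(ax)
print(ctr,ax,'tube',ctr[:2]-.055*ax,'rod',ctr[:2]+.06*ax)
T=ctr[:2]-.055*ax
for h in (.14,.15,.16,.17): print(h,proj(t,[*T,h]),proj(s,[*T,h]))
for f,n in((t,'t'),(s,'s')):
    P=cloud(f)
    m=(np.abs(P[...,0]-.44)<.1)&(np.abs(P[...,1]+.24)<.1)&(P[...,2]>.085)&(P[...,2]<.14)
    hsv=cv2.cvtColor(f['color'],cv2.COLOR_RGB2HSV)
    d=m&(hsv[...,2]<70)
    print(n,m.sum(),d.sum(),np.nanmean(P[m],0),np.nanmean(P[d],0),[np.mean(x) for x in np.where(d)][::-1])
    q=P[d][:,:2]; q=q-q.mean(0); print(np.linalg.svd(q)[2][0], np.ptp(q@np.linalg.svd(q)[2][0]))
    w=(hsv[...,2]>150)&(np.abs(P[...,0]-.37)<.05)&(np.abs(P[...,1]+.21)<.05)&(P[...,2]<.055)
    print('collar',np.nanmean(P[w],0),[np.mean(x) for x in np.where(w)][::-1])
E
```

```text
0.18839313118084167 0.11736545594585578
[0.53119785 0.19643783 0.012     ] [ 0.96099951 -0.27655006] tube [0.47834287 0.21164808] rod [0.58885782 0.17984482]
0.14 [116.85530922 207.41216368] [130.43511727 143.99791186]
0.15 [115.95313746 206.93381558] [129.88438294 141.62503869]
0.16 [115.03858238 206.44890162] [129.3289859  139.23207595]
0.17 [114.11138725 205.95728567] [128.76886669 136.81876744]
t 60 52 [ 0.4476507  -0.24633708  0.11386177] [ 0.44726452 -0.24691872  0.11417809] [np.float64(254.28846153846155), np.float64(218.51923076923077)]
[-0.91635292  0.40037149] 0.044510811881302
collar [ 0.38204784 -0.21272321  0.03805295] [np.float64(244.27272727272728), np.float64(239.72727272727272)]
s 118 104 [ 0.44551736 -0.24959715  0.10487191] [ 0.44567544 -0.249373    0.10677139] [np.float64(231.59615384615384), np.float64(204.52884615384616)]
[-0.90519783  0.42499045] 0.04546275198846543
collar [ 0.36979975 -0.21141591 -0.67802879] [np.float64(221.088379705401), np.float64(346.1145662847791)]
```

```bash
cat >> h.py <<'E'
from scipy.spatial.transform import Rotation as Rot
E
python3 - <<'E'
from h import *
import pickle
F=pickle.load(open('f0.pkl','rb'))
w=F['wrist'];o=ctrl.get_obs()
Rt=Rot.from_quat(o['ee_rot']).as_matrix();p=o['tcp_pos']
c=-w['R'].T@w['t']
print('cam in tool',Rt.T@(c-p),'axis in tool',Rt.T@w['R'][2],'imgx',Rt.T@w['R'][0])
print(Rt, w['K'])
np.savez('cam.npz',c=Rt.T@(c-p),R=w['R']@Rt)
T=np.array([.479,.2125,.168])
for tx,ty,tz in [(.45,.2,.36),(.5,.2,.36),(.55,.2,.36),(.5,.2,.42),(.55,.15,.4)]:
    q=(w['R']@Rt)@(Rt.T@(T-np.array([tx,ty,tz]))-Rt.T@(c-p)); q=w['K']@q; print((tx,ty,tz),q[:2]/q[2],q[2])
t=F['top']
P=cloud(t)
for z,n in ((.0,'')):pass
E
```

```text
cam in tool [ 0.07852299 -0.00028056 -0.13615754] axis in tool [-3.06306667e-01  4.66710388e-04  9.51932775e-01] imgx [ 1.38565971e-03  9.99999039e-01 -4.44076871e-05]
[[-9.65139407e-01  2.61736083e-01 -3.84556078e-04]
 [ 2.61736321e-01  9.65139059e-01 -8.33346851e-04]
 [ 1.53033151e-04 -9.04948178e-04 -9.99999579e-01]] [[274.38589016   0.         258.91334806]
 [  0.         274.38589016 191.9735137 ]
 [  0.           0.           1.        ]]
(0.45, 0.2, 0.36) [274.8268737  190.23601937] 0.34400489981432053
(0.5, 0.2, 0.36) [264.68990078 151.85462023] 0.3292356638785587
(0.55, 0.2, 0.36) [253.60074136 109.86797813] 0.3144664279427967
(0.5, 0.2, 0.42) [263.87255302 144.73986497] 0.38635444415563636
(0.55, 0.15, 0.4) [292.15333435  98.50074453] 0.3485198933028426Traceback (most recent call last):
  File "<stdin>", line 15, in <module>
TypeError: cannot unpack non-iterable float object
```

>>> arm_command:
  moves:
    - [[0, 0, 0, -0.9, -0.5, -0.9, 1], [0, 0, 0, -0.95, -0.5, -0.9, 1], [0, 0, 0, -0.95, -0.5, -0.9, 1], [0, 0, 0, -0.95, -0.5, -0.7, 1], [0, 0, 0, -1, -0.5, -0.6, 1], [0, 0, 0, -1, -0.5, 0, 1], [0, 0, 0, -1, -0.5, 0, 1], [0, 0, 0, -1, -0.5, 0, 1], [0, 0, 0, -1, -0.5, 0, 1], [0, 0, 0, -1, -0.5, 0, 1]]
  newtons: 80

```text
clock: 1.15
tcp_pos: [0.3944, 0.3325, 0.3592]
ee_rot: [0.132, 0.991, -0.0, -0.0]
wrist_force: [-0.5, 0.8, -0.3]
grip_width: 0.0857
```

>>> arm_command:
  moves:
    - [[0, 0, 0, -1, -0.5, 0, 1], [0, 0, 0, -1, -0.5, 0, 1], [0, 0, 0, -1, -0.5, 0, 1], [0, 0, 0, -1, -0.6, 0, 1], [0, 0, 0, -1, -0.6, 0, 1], [0, 0, 0, -0.5, -0.5, 0, 1], [0, 0, 0, 0, 0, 0, 1], [0, 0, 0, 0, 0, 0, 1]]

```text
clock: 1.95
tcp_pos: [0.5277, 0.1976, 0.359]
ee_rot: [0.132, 0.991, -0.0, -0.0]
wrist_force: [0.0, 0.5, 0.1]
grip_width: 0.0854
```

```bash
python3 - <<'E'
from h import *
import pickle
w=grab('wrist');pickle.dump(w,open('w1.pkl','wb'));save(w,'pics/w1.png');o=ctrl.get_obs();print(o['clock'],o['tcp_pos'],o['qpos'])
print(proj(w,[.479,.2125,.168]))
E
```

```text
2.0 [0.527398   0.19813668 0.35920211] [ 2.22550575e-01  1.15740181e-01  1.23806970e+00  1.43048182e-04
  1.78811589e+00 -1.08344767e+00]
[260.41908601 128.69613772]
```

View pics/w1.png

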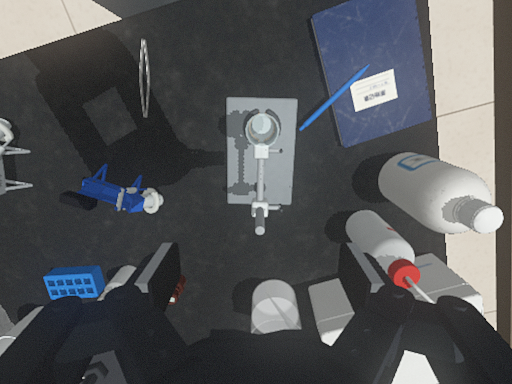

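```bash
python3 - <<'E'
from h import *
import pickle
w=pickle.load(open('w1.pkl','rb'))
grid([[crop(w,220,90,85,65,9)]],'pics/z4.png')
E
```

```text
(no output)
```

View pics/z4.png

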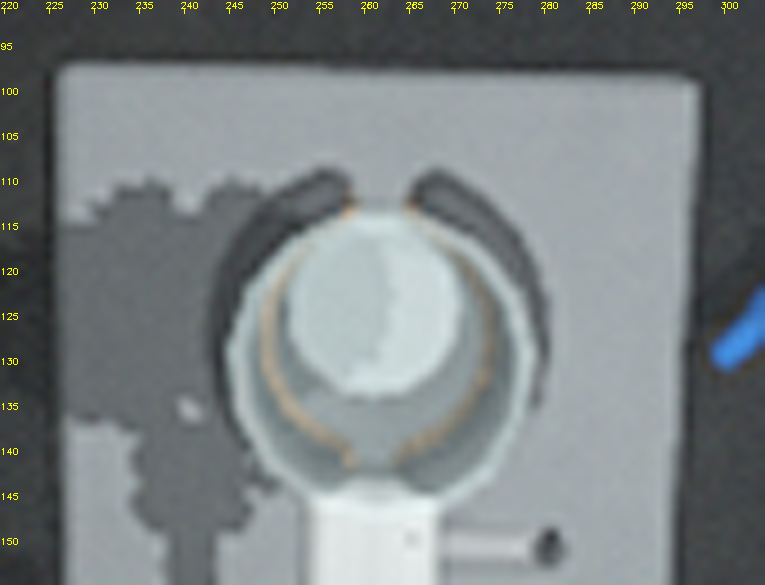

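```bash
python3 - <<'E'
from h import *
import pickle
w=pickle.load(open('w1.pkl','rb'));F=pickle.load(open('f0.pkl','rb'))
t,s=F['top'],F['scene']
for h in(.15,.16,.165,.17,.175):
    p=plane(w,261.9,129.4,h); a=w['R']@p+w['t']; print(h,p,'dia px',.04*274.4/a[2])
# vertical line consistency: bottom centre at ~h-.118
for h in(.15,.16,.17): print(plane(w,260.8,123.4,h-.117))
print(tri([(w,261.9,129.4),(s,129.7,136.6)]),tri([(w,261.9,129.4),(s,129.7,136.6),(t,112.8,206)]))
# plate corners in wrist
for q in [(226,97),(297.3,98.5)]: print(plane(w,*q,.012))
E
```

```text
0.15 [0.48178389 0.21373746 0.15      ] dia px 32.48166341099856
0.16 [0.48091925 0.21386113 0.16      ] dia px 33.45041476427153
0.165 [0.48048693 0.21392297 0.165     ] dia px 33.956787911262204
0.17 [0.48005462 0.2139848  0.17      ] dia px 34.47872768283235
0.175 [0.4796223  0.21404664 0.175     ] dia px 35.016963094448975
[0.48213655 0.21303314 0.033     ]
[0.48148311 0.21314075 0.043     ]
[0.48082967 0.21324836 0.053     ]
(array([0.48151293, 0.21308233, 0.16811638]), [array([-0.44082312,  1.29430302]), array([-0.44407411,  0.12573702])]) (array([0.48041109, 0.21410245, 0.16864336]), [array([0.16441864, 0.17166015]), array([-0.91486466,  0.05777242]), array([ 0.72852346, -0.60471523])])
[0.42709837 0.16795868 0.012     ]
[0.46041994 0.28202331 0.012     ]
```

>>> arm_command:
  moves:
    - [[0, 0, 0, -0.1, -1, 0, 1], [0, 0, 0, -0.1, -1, 0, 1], [0, 0, 0, -0.1, -1, 0, 1], [0, 0, 0, -0.1, -1, 0, 1], [0, 0, 0, -0.1, -1, 0, 1], [0, 0, 0, -0.1, -1, 0, 1], [0, 0, 0, -0.1, -1, 0, 1], [0, 0, 0, -0.1, -1, 0.2, 1], [0, 0, 0, -0.1, -1, 0.3, 1], [0, 0, 0, -0.1, -1, 0.4, 1]]

```text
clock: 3.0
tcp_pos: [0.4778, -0.0997, 0.3326]
ee_rot: [0.131, 0.991, -0.0, 0.001]
wrist_force: [0.1, 0.7, -0.5]
grip_width: 0.0857
```

>>> arm_command:
  moves:
    - [[0, 0, 0, 0, -1, 0.4, 1], [0, 0, 0, 0, -1, 0.4, 1], [0, 0, 0, 0, -1, 0.4, 1], [0, 0, 0, 0, -1, 0.4, 1], [0, 0, 0.8, 0, -1, 0.4, 1], [0, 0, 0.75, 0, 0, 0.4, 1], [0, 0, 0, 0, 0, 0, 1], [0, 0, 0, 0, 0, 0, 1]]

```text
clock: 3.8
tcp_pos: [0.4391, -0.2436, 0.2609]
ee_rot: [0.21, 0.978, -0.0, 0.0]
wrist_force: [0.2, -0.4, 0.7]
grip_width: 0.0853
```

```bash
python3 - <<'E'
from h import *
import pickle
w=grab('wrist');pickle.dump(w,open('w2.pkl','wb'));save(w,'pics/w2.png');o=ctrl.get_obs();print(o['clock'],o['tcp_pos'],o['qpos'])
print(proj(w,[.447,-.247,.115]))
E
```

```text
3.85 [ 0.43928665 -0.24360175  0.26116585] [-6.59837285e-01 -9.36157573e-03  1.56418607e+00  3.11177094e-05
  1.58579475e+00 -1.80709037e+00]
[259.07795985 188.6626113 ]
```

View pics/w2.png

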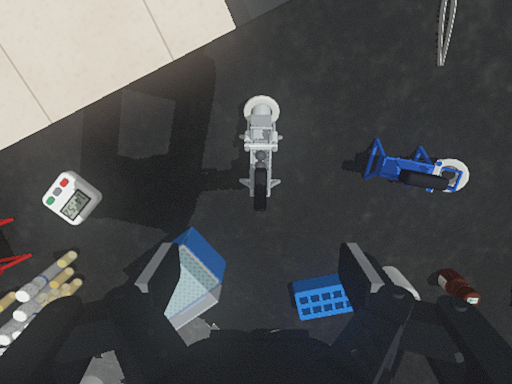

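```bash
python3 - <<'E'
from h import *
import pickle
w=pickle.load(open('w2.pkl','rb'))
grid([[crop(w,230,90,60,64,9),crop(w,235,150,50,64,9)]],'pics/z5.png')
E
```

```text
(no output)
```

View pics/z5.png

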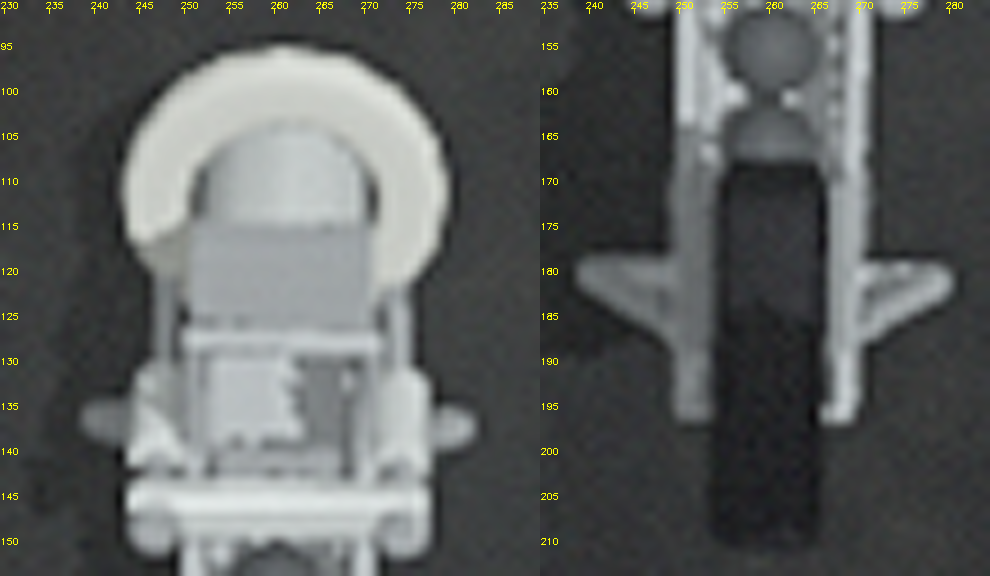

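```bash
python3 - <<'E'
from h import *
import pickle
w=pickle.load(open('w2.pkl','rb'))
r=plane(w,259.3,210.7,.115); c=plane(w,260.9,112,.029); f=plane(w,260.4,167.3,.115);f2=plane(w,260.4,167.3,.093)
n=(c-r)[:2];n/=np.linalg.norm(n);print('r',r,'collar',c,'f',f,f2,'yaw',np.degrees(np.arctan2(n[1],n[0])))
print('len',(f-r)[:2]@n,(f2-r)[:2]@n, 'handle ctr from rear',r[:2]+.023*n,'from collar',c[:2]-.081*n)
# feet width centre: rear feet (239,180)-(279.5,181.5) z=0 -> chute x=-18
a=plane(w,239,180.5,0.003);b=plane(w,280,181.5,0.003);m=(a+b)/2;print(m[:2],np.linalg.norm(a-b),m[:2]+.018*n)
o=ctrl.get_obs();R=Rot.from_quat(o['ee_rot']).as_matrix();print(np.degrees(np.arctan2(R[1,0],R[0,0])))
E
```

```text
r [ 0.47033117 -0.25720944  0.115     ] collar [ 0.37793314 -0.21332443  0.029     ] f [ 0.42616432 -0.23612148  0.115     ] [ 0.43074439 -0.23803832  0.093     ] yaw 154.5943373685397
len 0.04894285586603943 0.04398333658735206 handle ctr from rear [ 0.44955544 -0.24734188] from collar [ 0.45109987 -0.24807541]
[ 0.46795943 -0.25559436] 0.061093891848368324 [ 0.45170016 -0.24787192]
155.73279258186668
```

>>> arm_command:
  moves:
    - [[0, 0, 0.19, -0.36, 0.02, 0.9, 1], [0, 0, 0, 0, 0, 1, 1], [0, 0, 0, 0, 0, 1, 1], [0, 0, 0, 0, 0, 1, 1], [0, 0, 0, 0, 0, 0.9, 1], [0, 0, 0, 0, 0, 0.77, 1], [0, 0, 0, 0, 0, 0, 1]]

```text
clock: 4.55
tcp_pos: [0.4484, -0.247, 0.0914]
ee_rot: [0.22, 0.975, 0.001, -0.002]
wrist_force: [-0.4, 0.1, 0.7]
grip_width: 0.0851
```

>>> arm_command:
  moves:
    - [[0, 0, 0, 0, 0, 0, -1], [0, 0, 0, 0, 0, 0, -1], [0, 0, 0, 0, 0, 0, -1], [0, 0, 0, 0, 0, 0, -1], [0, 0, 0, 0, 0, 0, -1], [0, 0, 0, 0, 0, 0, -1], [0, 0, 0, 0, 0, 0, -1], [0, 0, 0, 0, 0, 0, -1], [0, 0, 0, 0, 0, 0, -1], [0, 0, 0, 0, 0, 0, -1]]
  newtons: 80

```text
clock: 5.55
tcp_pos: [0.4491, -0.2485, 0.0937]
ee_rot: [0.222, 0.975, -0.0, 0.0]
wrist_force: [-0.7, 0.2, 6.6]
grip_width: 0.0127
```

```bash
python3 - <<'E'
from h import *
import pickle
w=grab('wrist');pickle.dump(w,open('w3.pkl','wb'));save(w,'pics/w3.png');o=ctrl.get_obs();print(o)
E
```

```text
{'clock': 5.6, 'qpos': array([-6.55574244e-01,  1.19053473e-01,  1.77756327e+00, -1.89125379e-04,
        1.24428659e+00, -1.77927570e+00]), 'qvel': array([ 0.00059658, -0.00044954, -0.00052983, -0.00224023, -0.00069183,
       -0.00098109]), 'joint_torque': array([ 3.94941971e-02, -5.98000073e+01, -4.92424679e+01,  1.92602291e-01,
       -2.22903974e-01,  2.93517769e-03]), 'tcp_pos': array([ 0.44907248, -0.24854037,  0.0936651 ]), 'ee_rot': array([ 2.21660618e-01,  9.75123809e-01, -2.25659180e-04,  2.75483275e-04]), 'wrist_force': array([-0.28453964,  0.68990627,  6.37984783]), 'moment': array([-0.07917806,  0.21376419,  0.05079158]), 'grip_width': 0.01305459953573011}
```

View pics/w3.png

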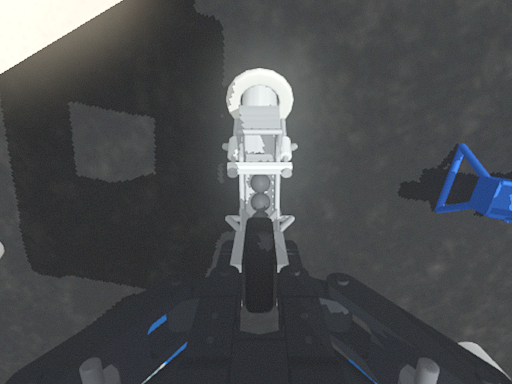

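>>> arm_command:
  moves:
    - [[0, 0, 0, 0, 0, -0.3, -1], [0, 0, 0, 0, 0, -0.6, -1], [0, 0, 0, 0, 0, -0.9, -1], [0, 0, 0, 0, 0, -0.9, -1], [0, 0, 0, 0, 0, -0.9, -1], [0, 0, 0, 0, 0, -0.9, -1], [0, 0, 0, 0, 0, -0.9, -1], [0, 0, 0, 0, 0, -0.9, -1], [0, 0, 0, 0, 0, -0.6, -1], [0, 0, 0, 0, 0, -0.3, -1]]

```text
clock: 6.6
tcp_pos: [0.449, -0.2484, 0.3111]
ee_rot: [0.222, 0.975, -0.0, 0.001]
wrist_force: [0.1, 0.9, -2.9]
grip_width: 0.0126
```

```bash
python3 - <<'E'
from h import *
w=grab('wrist');save(w,'pics/w4.png');o=ctrl.get_obs();print({k:o[k] for k in('clock','tcp_pos','wrist_force','moment','grip_width')})
# rows: profile weights
wt=np.array([.3,.6,.9]+[1]*13+[.9,.6,.3]);wt/=wt.sum()
R=Rot.from_quat(o['ee_rot']);p=o['tcp_pos'];D=np.array([.473,.187,.365])-p
yaw=np.degrees(np.arctan2(*R.as_matrix()[[1,0],0]));dy=yaw-73.9;print(yaw,D)
for k in wt:
    s=R.inv().apply(D*k)/.03; a=dy*k; print(np.round([0,0,a/6,*s],2).tolist()); R=R*Rot.from_rotvec([0,0,np.radians(a)])
E
```

```text
{'clock': 6.65, 'tcp_pos': array([ 0.44910552, -0.24843685,  0.31151053]), 'wrist_force': array([ 0.07917267,  0.6083094 , -1.8553291 ]), 'moment': array([-0.0485692 ,  0.01836284,  0.00395564]), 'grip_width': 0.012759304507291357}
154.3870334892651 [0.02389448 0.43543685 0.05348947]
[0.0, 0.0, 0.24, 0.1, 0.24, -0.03]
[0.0, 0.0, 0.48, 0.21, 0.48, -0.07]
[0.0, 0.0, 0.73, 0.36, 0.7, -0.1]
[0.0, 0.0, 0.81, 0.45, 0.75, -0.11]
[0.0, 0.0, 0.81, 0.52, 0.71, -0.11]
[0.0, 0.0, 0.81, 0.57, 0.66, -0.11]
[0.0, 0.0, 0.81, 0.63, 0.61, -0.11]
[0.0, 0.0, 0.81, 0.68, 0.56, -0.11]
[0.0, 0.0, 0.81, 0.72, 0.5, -0.11]
[0.0, 0.0, 0.81, 0.76, 0.43, -0.11]
[0.0, 0.0, 0.81, 0.79, 0.37, -0.11]
[0.0, 0.0, 0.81, 0.82, 0.3, -0.11]
[0.0, 0.0, 0.81, 0.85, 0.23, -0.11]
[0.0, 0.0, 0.81, 0.86, 0.16, -0.11]
[0.0, 0.0, 0.81, 0.87, 0.08, -0.11]
[0.0, 0.0, 0.81, 0.88, 0.01, -0.11]
[0.0, 0.0, 0.73, 0.79, -0.06, -0.1]
[0.0, 0.0, 0.48, 0.52, -0.08, -0.07]
[0.0, 0.0, 0.24, 0.26, -0.05, -0.03]
```

View pics/w4.png

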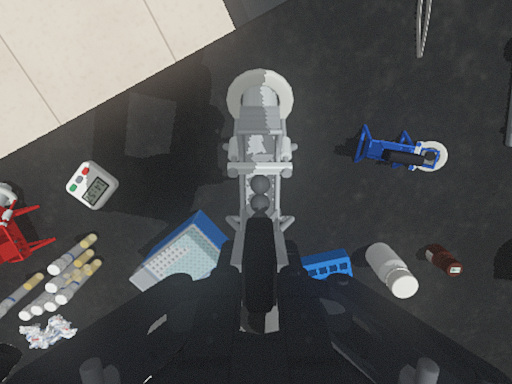

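>>> arm_command:
  moves:
    - [[0, 0, 0.24, 0.1, 0.24, -0.03, -1], [0, 0, 0.48, 0.21, 0.48, -0.07, -1], [0, 0, 0.73, 0.36, 0.7, -0.1, -1], [0, 0, 0.81, 0.45, 0.75, -0.11, -1], [0, 0, 0.81, 0.52, 0.71, -0.11, -1], [0, 0, 0.81, 0.57, 0.66, -0.11, -1], [0, 0, 0.81, 0.63, 0.61, -0.11, -1], [0, 0, 0.81, 0.68, 0.56, -0.11, -1], [0, 0, 0.81, 0.72, 0.5, -0.11, -1], [0, 0, 0.81, 0.76, 0.43, -0.11, -1]]

```text
clock: 7.65
tcp_pos: [0.4612, -0.0164, 0.3375]
ee_rot: [0.563, 0.826, -0.0, -0.001]
wrist_force: [0.4, -0.7, -2.7]
grip_width: 0.0127
```

>>> arm_command:
  moves:
    - [[0, 0, 0.81, 0.79, 0.37, -0.11, -1], [0, 0, 0.81, 0.82, 0.3, -0.11, -1], [0, 0, 0.81, 0.85, 0.23, -0.11, -1], [0, 0, 0.81, 0.86, 0.16, -0.11, -1], [0, 0, 0.81, 0.87, 0.08, -0.11, -1], [0, 0, 0.81, 0.88, 0.01, -0.11, -1], [0, 0, 0.73, 0.79, -0.06, -0.1, -1], [0, 0, 0.48, 0.52, -0.08, -0.07, -1], [0, 0, 0.24, 0.26, -0.05, -0.03, -1], [0, 0, 0, 0, 0, 0, -1]]

```text
clock: 8.65
tcp_pos: [0.473, 0.1881, 0.3631]
ee_rot: [0.799, 0.601, -0.001, -0.0]
wrist_force: [-0.4, 0.3, -2.9]
grip_width: 0.0127
```

>>> arm_command:
  moves:
    - [[0, -0.4, 0, 0, 0, 0, -1], [0, -0.7, 0, 0, 0, 0, -1], [0, -0.8, 0, 0, 0, 0, -1], [0, -0.8, 0, 0, 0, 0, -1], [0, -0.8, 0, 0, 0, 0, -1], [0, -0.8, 0, 0, 0, 0, -1], [0, -0.8, 0, 0, 0, 0, -1], [0, -0.6, 0, 0, 0, 0, -1], [0, -0.3, 0, 0, 0, 0, -1], [0, 0, 0, 0, 0, 0, -1]]

```text
clock: 9.65
tcp_pos: [0.4734, 0.1873, 0.363]
ee_rot: [0.76, 0.572, -0.248, 0.185]
wrist_force: [0.3, 0.5, -2.8]
grip_width: 0.0126
```

```bash
python3 - <<'E'
from h import *
import pickle
F={n:grab(n) for n in('scene','top','wrist')}
pickle.dump(F,open('f5.pkl','wb'))
o=ctrl.get_obs();print({k:o[k] for k in('clock','qpos','tcp_pos','ee_rot','wrist_force','moment','grip_width')})
grid([[cv2.resize(cv2.cvtColor(F['wrist']['color'],4),None,fx=.8,fy=.8)]],'pics/w5.png')
grid([[crop(F['scene'],90,60,100,120,4),crop(F['top'],70,150,100,120,4)]],'pics/s5.png')
R=Rot.from_quat(o['ee_rot']).as_matrix(); print(R)
h=o['tcp_pos']-.0103*R[:,2]
# chute axes: x=tool x, z=-tool z
tip=h+.092*R[:,0]+.090*R[:,2]; sp=.588*R[:,0]+.809*R[:,2]; print('tip est',tip,'axis',sp)
for n in F: print(n,proj(F[n],tip),proj(F[n],tip-.016*sp),proj(F[n],[.4805,.2137,.168]))
E
```

```text
{'clock': 9.8, 'qpos': array([ 0.48601404,  0.27436358,  1.15858913, -0.51417874,  2.11185653,
        0.59072563]), 'tcp_pos': array([0.47325414, 0.18692085, 0.36438516]), 'ee_rot': array([ 0.76081206,  0.57111782, -0.24641145,  0.18512385]), 'wrist_force': array([ 0.58358375,  0.4799224 , -3.23408922]), 'moment': array([ 0.54491309, -0.17924935, -0.00723518]), 'grip_width': 0.012985917152594034}
[[ 2.26211671e-01  9.60259923e-01 -1.63490550e-01]
 [ 7.77793377e-01 -2.79107197e-01 -5.63148858e-01]
 [-5.86400668e-01  2.28977546e-04 -8.10021114e-01]]
tip est [0.48103542 0.21359487 0.24587762] axis [ 7.48607972e-04  1.75507959e-03 -1.00011067e+00]
scene [124.54801931 117.30277079] [123.5863769  113.14004839] [128.92192887 136.83620485]
top [106.06659944 201.13232935] [104.38596074 200.23380647] [113.7137189  205.40123883]
wrist [258.91768053  82.92733817] [258.92227516  96.08354139] [258.27551412  33.52793252]
```

View pics/w5.png

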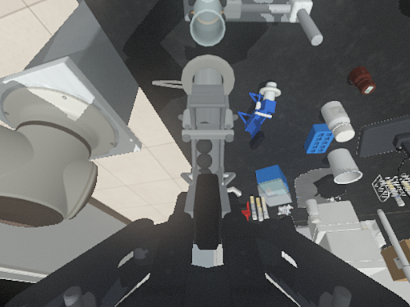

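View pics/s5.png

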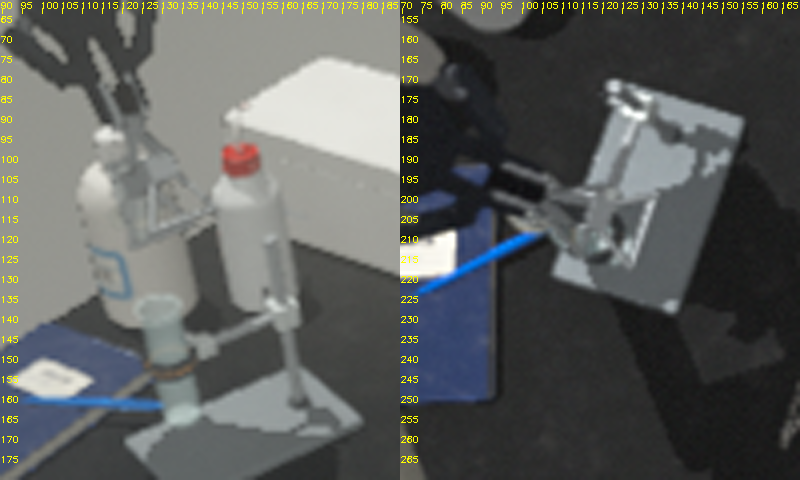

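```bash
python3 - <<'E'
from h import *
import pickle
F=pickle.load(open('f5.pkl','rb'))
grid([[crop(F['wrist'],220,0,80,64,9)]],'pics/z6.png')
w=F['wrist'];o=ctrl.get_obs()
print([proj(w,p) for p in ([.481,.2137,.265],)])
E
```

```text
[array([258.83795888,  98.6423524 ])]
```

View pics/z6.png

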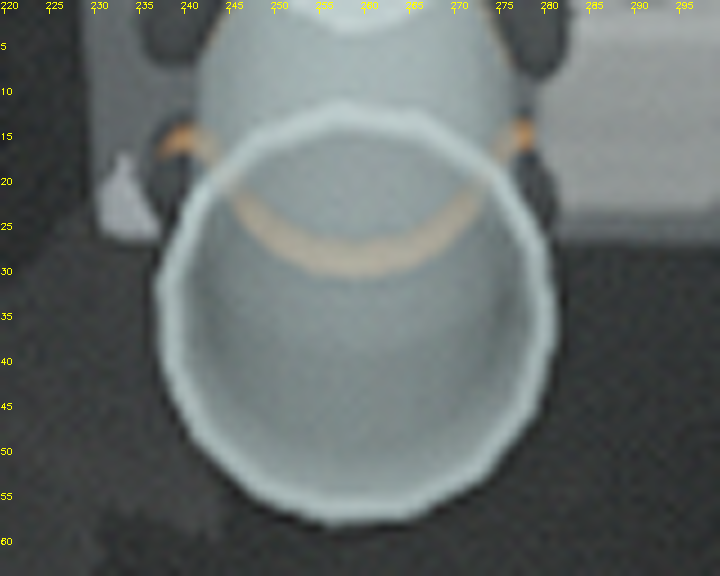

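```bash
python3 - <<'E'
from h import *
import pickle
F=pickle.load(open('f5.pkl','rb'))
grid([[crop(F['wrist'],220,60,80,64,9)]],'pics/z7.png')
E
```

```text
(no output)
```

View pics/z7.png

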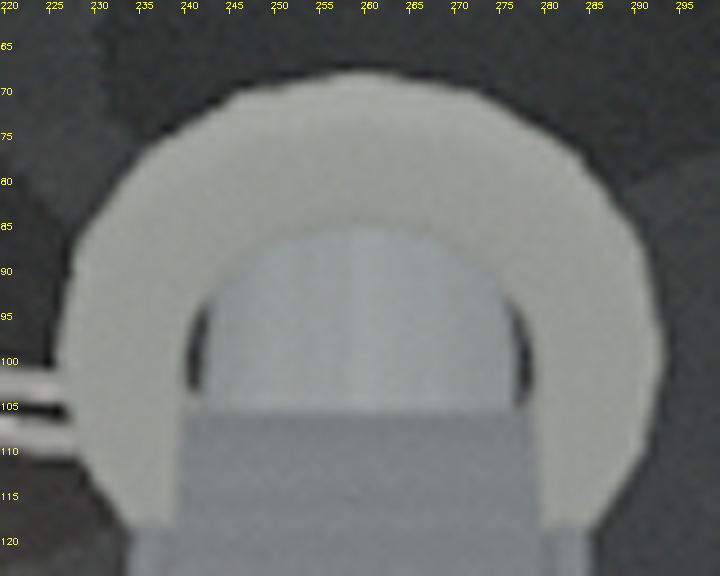

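>>> arm_command:
  moves:
    - [[0, 0, 0, 0.2, 0, 0.27, -1], [0, 0, 0, 0.3, 0, 0.41, -1], [0, 0, 0, 0.3, 0, 0.41, -1], [0, 0, 0, 0.3, 0, 0.41, -1], [0, 0, 0, 0.2, 0, 0.27, -1], [0, 0, 0, 0.1, 0, 0.14, -1], [0, 0, 0, 0, 0, 0, -1]]

```text
clock: 10.5
tcp_pos: [0.4732, 0.1875, 0.2924]
ee_rot: [0.76, 0.571, -0.248, 0.185]
wrist_force: [-0.2, 0.1, -2.8]
grip_width: 0.0129
```

```bash
cat >> h.py <<'E'
def state():
    o=ctrl.get_obs();R=Rot.from_quat(o['ee_rot']).as_matrix()
    h=o['tcp_pos']-.0103*R[:,2]; tip=h+.092*R[:,0]+.090*R[:,2]
    print('t',o['clock'],'F',o['wrist_force'].round(2),'M',o['moment'].round(3),'tcp',o['tcp_pos'].round(4),'tip',tip.round(4)); return o,R,tip
E
python3 - <<'E'
from h import *
import pickle
F={n:grab(n) for n in('scene','top','wrist')}
o,R,tip=state()
grid([[crop(F['scene'],105,95,45,60,8),crop(F['top'],90,185,45,60,8)]],'pics/s6.png')
grid([[crop(F['wrist'],210,30,90,70,8)]],'pics/w6.png')
for n in F: print(n,proj(F[n],tip))
E
```

```text
t 10.65 F [-0.29 -0.53 -3.15] M [ 0.567 -0.171 -0.004] tcp [0.4735 0.1876 0.2936] tip [0.4812 0.2142 0.1751]
scene [128.58663751 134.98597111]
top [112.92230005 204.82412432]
wrist [258.89644454  82.63529114]
```

View pics/s6.png

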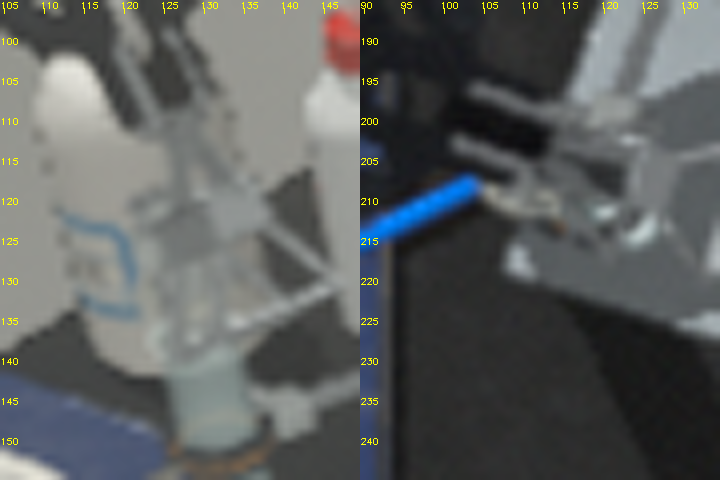

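View pics/w6.png

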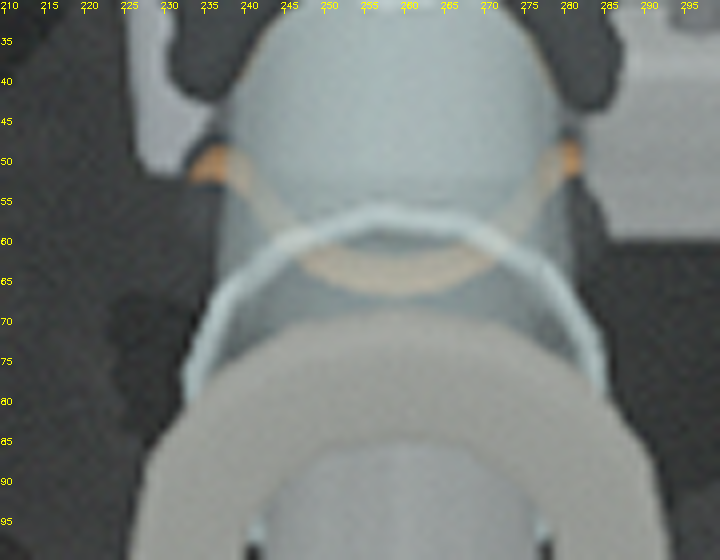

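>>> arm_command:
  moves:
    - [[0, 0, 0, 0.1, 0, 0.135, -1], [0, 0, 0, 0.1, 0, 0.135, -1], [0, 0, 0, 0.1, 0, 0.135, -1], [0, 0, 0, 0, 0, 0, -1]]

```text
clock: 11.05
tcp_pos: [0.4732, 0.1876, 0.2771]
ee_rot: [0.76, 0.571, -0.248, 0.185]
wrist_force: [-0.2, -1.0, -2.6]
grip_width: 0.0129
```

>>> arm_command:
  moves:
    - [[0, 0, 0, 0.04, 0, 0.054, -1], [0, 0, 0, 0, 0, 0, -1]]

```text
clock: 11.25
tcp_pos: [0.4734, 0.1877, 0.2758]
ee_rot: [0.76, 0.571, -0.247, 0.186]
wrist_force: [0.0, -0.1, -2.6]
grip_width: 0.0124
```

>>> arm_command:
  moves:
    - [[0, 0, 0, 0.04, 0, 0.054, -1], [0, 0, 0, 0, 0, 0, -1]]

```text
clock: 11.45
tcp_pos: [0.4734, 0.1878, 0.2737]
ee_rot: [0.76, 0.571, -0.247, 0.186]
wrist_force: [0.1, -0.9, -2.9]
grip_width: 0.0128
```

>>> arm_command:
  moves:
    - [[0, 0, 0, 0.04, 0, 0.054, -1], [0, 0, 0, 0, 0, 0, -1]]

```text
clock: 11.65
tcp_pos: [0.4734, 0.1877, 0.2719]
ee_rot: [0.761, 0.571, -0.247, 0.186]
wrist_force: [-0.5, -0.1, 0.1]
grip_width: 0.0126
```

>>> arm_command:
  moves:
    - [[0, 0, 0, 0.04, 0, 0.054, -1], [0, 0, 0, 0, 0, 0, -1], [0, 0, 0, 0, 0, 0, -1]]

```text
clock: 11.95
tcp_pos: [0.4734, 0.1878, 0.27]
ee_rot: [0.761, 0.571, -0.247, 0.186]
wrist_force: [0.7, -0.1, 1.1]
grip_width: 0.0128
```

>>> arm_command:
  moves:
    - [[0, 0, 0, 0.04, 0, 0.054, -1], [0, 0, 0, 0, 0, 0, -1], [0, 0, 0, 0, 0, 0, -1]]

```text
clock: 12.25
tcp_pos: [0.4734, 0.1878, 0.2679]
ee_rot: [0.761, 0.571, -0.247, 0.186]
wrist_force: [1.0, -0.7, 3.7]
grip_width: 0.0129
```

>>> arm_command:
  moves:
    - [[0, 0, 0, 0.04, 0, 0.054, -1], [0, 0, 0, 0, 0, 0, -1], [0, 0, 0, 0, 0, 0, -1], [0, 0, 0, 0, 0, 0, -1]]

```text
clock: 12.65
tcp_pos: [0.4734, 0.1878, 0.2659]
ee_rot: [0.761, 0.571, -0.247, 0.186]
wrist_force: [1.8, -0.7, 3.9]
grip_width: 0.0132
```

```bash
python3 - <<'E'
from h import *
F={n:grab(n) for n in('scene','wrist')}
o,R,tip=state()
grid([[crop(F['scene'],105,95,45,60,8)]],'pics/s7.png')
grid([[crop(F['wrist'],210,60,90,170,4)]],'pics/w7.png')
E
```

```text
t 12.75 F [ 0.98 -0.63  3.58] M [-0.17  -0.207  0.141] tcp [0.4734 0.1878 0.2659] tip [0.4811 0.2143 0.1473]
```

View pics/w7.png

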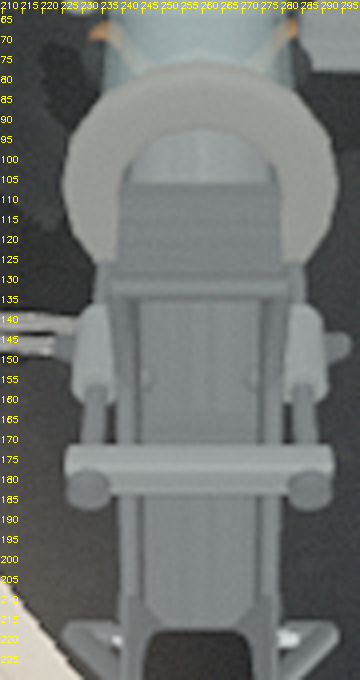

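View pics/s7.png

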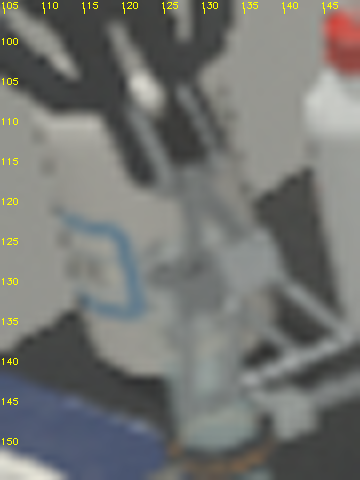

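>>> arm_command:
  moves:
    - [[0, 0, 0, 0.02, 0, 0.027, -1], [0, 0, 0, 0, 0, 0, -1], [0, 0, 0, 0, 0, 0, -1], [0, 0, 0, 0, 0, 0, -1], [0, 0, 0, 0, 0, 0, -1], [0, 0, 0, 0, 0, 0, -1], [0, 0, 0, 0, 0, 0, -1]]

```text
clock: 13.45
tcp_pos: [0.4734, 0.1878, 0.2648]
ee_rot: [0.76, 0.571, -0.247, 0.186]
wrist_force: [0.5, -1.3, 4.1]
grip_width: 0.0127
```

>>> arm_command:
  moves:
    - [[0, 0, 0, -0.1, 0, -0.135, -1], [0, 0, 0, -0.2, 0, -0.27, -1], [0, 0, 0, -0.3, 0, -0.41, -1], [0, 0, 0, -0.4, 0, -0.54, -1], [0, 0, 0, -0.4, 0, -0.54, -1], [0, 0, 0, -0.2, 0, -0.27, -1], [0, 0, 0, 0, 0, 0, -1]]

```text
clock: 14.15
tcp_pos: [0.4733, 0.1874, 0.3471]
ee_rot: [0.761, 0.571, -0.246, 0.186]
wrist_force: [-0.8, -0.3, -2.0]
grip_width: 0.0132
```

```bash
python3 - <<'E'
from h import *
F={n:grab(n) for n in('scene','wrist')}
o,R,tip=state()
grid([[crop(F['scene'],105,125,45,50,8),crop(F['wrist'],210,0,90,100,4)]],'pics/s8.png')
save(F['wrist'],'pics/w8.png')
E
```

```text
t 14.25 F [-0.06  0.24 -2.03] M [ 0.431 -0.119 -0.03 ] tcp [0.4732 0.1873 0.3451] tip [0.4808 0.2137 0.2265]
```

View pics/s8.png

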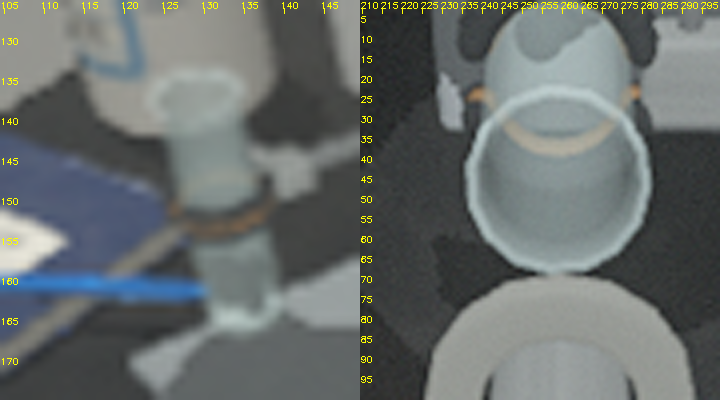

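View pics/w8.png

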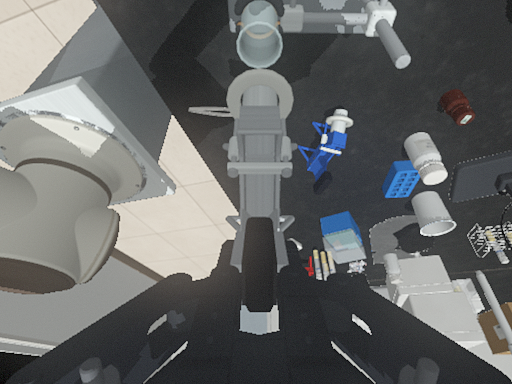

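>>> arm_command:
  moves:
    - [[0, 0, 0, -0.2, 0, -0.27, -1], [0, 0, 0, -0.2, 0, -0.27, -1], [0, 0.6, 0, 0, 0, 0, -1], [0, 0.9, 0, 0, 0, 0, -1], [0, 0.9, 0, 0, 0, 0, -1], [0, 0.9, 0, 0, 0, 0, -1], [0, 0.9, 0, 0, 0, 0, -1], [0, 0.9, 0, 0, 0, 0, -1], [0, 0.9, 0, 0, 0, 0, -1], [0, 0, 0, 0, 0, 0, -1]]

```text
clock: 15.25
tcp_pos: [0.4729, 0.1858, 0.3672]
ee_rot: [0.8, 0.6, 0.002, 0.0]
wrist_force: [-0.0, -0.8, -0.9]
grip_width: 0.0124
```

```bash
python3 - <<'E'
from h import *
o,R0,tip=state();print(R0)
wt=np.array([.3,.6,.9]+[1]*13+[.9,.6,.3]);wt/=wt.sum()
R=Rot.from_quat(o['ee_rot']);p=o['tcp_pos'];D=np.array([.449,-.2484,.24])-p
yaw=np.degrees(np.arctan2(*R.as_matrix()[[1,0],0]));dy=yaw-154.4;print(yaw,D)
for k in wt:
    s=R.inv().apply(D*k)/.03; a=dy*k; print(np.round([0,0,a/6,*s],2).tolist()); R=R*Rot.from_rotvec([0,0,np.radians(a)])
E
```

```text
t 15.25 F [-0.04 -0.85 -0.89] M [-0.117 -0.018 -0.014] tcp [0.4729 0.1858 0.3672] tip [0.4989 0.2742 0.2877]
[[ 0.28053384  0.95984084  0.00251668]
 [ 0.95984105 -0.28053863  0.00180079]
 [ 0.0024345   0.00191043 -0.99999521]]
73.70788163091923 [-0.02390054 -0.434162   -0.12716436]
[0.0, 0.0, -0.24, -0.26, 0.06, 0.08]
[0.0, 0.0, -0.49, -0.51, 0.11, 0.15]
[0.0, 0.0, -0.73, -0.78, 0.12, 0.23]
[0.0, 0.0, -0.81, -0.87, 0.07, 0.25]
[0.0, 0.0, -0.81, -0.87, -0.01, 0.25]
[0.0, 0.0, -0.81, -0.87, -0.08, 0.25]
[0.0, 0.0, -0.81, -0.86, -0.16, 0.25]
[0.0, 0.0, -0.81, -0.84, -0.23, 0.25]
[0.0, 0.0, -0.81, -0.82, -0.3, 0.25]
[0.0, 0.0, -0.81, -0.79, -0.37, 0.25]
[0.0, 0.0, -0.81, -0.76, -0.43, 0.25]
[0.0, 0.0, -0.81, -0.72, -0.5, 0.25]
[0.0, 0.0, -0.81, -0.68, -0.55, 0.25]
[0.0, 0.0, -0.81, -0.63, -0.61, 0.25]
[0.0, 0.0, -0.81, -0.57, -0.66, 0.25]
[0.0, 0.0, -0.81, -0.51, -0.71, 0.25]
[0.0, 0.0, -0.73, -0.41, -0.67, 0.23]
[0.0, 0.0, -0.49, -0.24, -0.47, 0.15]
[0.0, 0.0, -0.24, -0.11, -0.24, 0.08]
```

>>> arm_command:
  moves:
    - [[0, 0, -0.24, -0.26, 0.06, 0, -1], [0, 0, -0.49, -0.51, 0.11, 0, -1], [0, 0, -0.73, -0.78, 0.12, 0, -1], [0, 0, -0.81, -0.87, 0.07, 0.2, -1], [0, 0, -0.81, -0.87, -0.01, 0.25, -1], [0, 0, -0.81, -0.87, -0.08, 0.25, -1], [0, 0, -0.81, -0.86, -0.16, 0.25, -1], [0, 0, -0.81, -0.84, -0.23, 0.25, -1], [0, 0, -0.81, -0.82, -0.3, 0.25, -1], [0, 0, -0.81, -0.79, -0.37, 0.25, -1]]

```text
clock: 16.25
tcp_pos: [0.4603, -0.0443, 0.3147]
ee_rot: [0.524, 0.852, -0.002, -0.0]
wrist_force: [-0.3, -0.4, -1.5]
grip_width: 0.0129
```

>>> arm_command:
  moves:
    - [[0, 0, -0.81, -0.76, -0.43, 0.3, -1], [0, 0, -0.81, -0.72, -0.5, 0.3, -1], [0, 0, -0.81, -0.68, -0.55, 0.3, -1], [0, 0, -0.81, -0.63, -0.61, 0.3, -1], [0, 0, -0.81, -0.57, -0.66, 0.3, -1], [0, 0, -0.81, -0.51, -0.71, 0.3, -1], [0, 0, -0.73, -0.41, -0.67, 0.3, -1], [0, 0, -0.49, -0.24, -0.47, 0.3, -1], [0, 0, -0.24, -0.11, -0.24, 0.2, -1], [0, 0, 0, 0, 0, 0, -1]]

```text
clock: 17.25
tcp_pos: [0.4496, -0.2483, 0.2359]
ee_rot: [0.22, 0.975, -0.0, -0.002]
wrist_force: [0.2, 1.3, -2.1]
grip_width: 0.0133
```

```bash
python3 - <<'E'
from h import *
w=grab('wrist');save(w,'pics/w9.png')
o,R0,tip=state();print(R0)
E
```

```text
t 17.3 F [-0.19 -0.24 -2.48] M [-0.051 -0.013  0.006] tcp [ 0.4498 -0.2478  0.2366] tip [ 0.3666 -0.2082  0.1571]
[[-9.02476086e-01  4.30731382e-01 -2.71845398e-03]
 [ 4.30733540e-01  9.02479120e-01 -2.35755742e-04]
 [ 2.35180056e-03 -1.38369323e-03 -9.99996277e-01]]
```

View pics/w9.png

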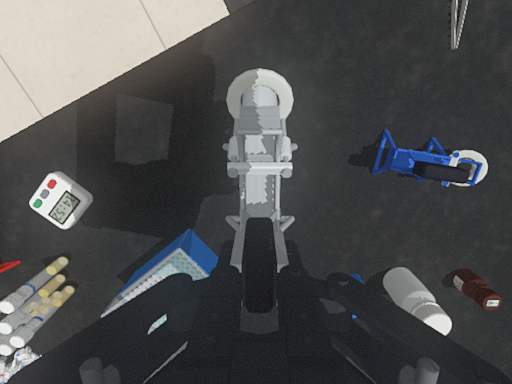

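>>> arm_command:
  moves:
    - [[0, 0, 0, 0, 0, 0.6, -1], [0, 0, 0, 0, 0, 0.9, -1], [0, 0, 0, 0, 0, 0.9, -1], [0, 0, 0, 0, 0, 0.9, -1], [0, 0, 0, 0, 0, 0.6, -1], [0, 0, 0, 0, 0, 0.4, -1], [0, 0, 0, 0, 0, 0.25, -1], [0, 0, 0, 0, 0, 0.1, -1], [0, 0, 0, 0, 0, 0, -1], [0, 0, 0, 0, 0, 0, -1]]

```text
clock: 18.3
tcp_pos: [0.4502, -0.2479, 0.0981]
ee_rot: [0.221, 0.975, -0.0, 0.0]
wrist_force: [-0.0, -0.2, -2.1]
grip_width: 0.0127
```

>>> arm_command:
  moves:
    - [[0, 0, 0, 0, 0, 0.04, -1], [0, 0, 0, 0, 0, 0, -1], [0, 0, 0, 0, 0, 0, -1]]

```text
clock: 18.6
tcp_pos: [0.4499, -0.2478, 0.0963]
ee_rot: [0.221, 0.975, -0.0, 0.0]
wrist_force: [-0.4, -0.0, -1.6]
grip_width: 0.0125
```

```bash
python3 - <<'E'
from h import *
o,R0,tip=state()
E
```

```text
t 18.6 F [-0.39 -0.04 -1.57] M [ 0.079 -0.065 -0.016] tcp [ 0.4499 -0.2478  0.0963] tip [ 0.3669 -0.2082  0.0165]
```

>>> arm_command:
  moves:
    - [[0, 0, 0, 0, 0, 0.04, -1], [0, 0, 0, 0, 0, 0, -1], [0, 0, 0, 0, 0, 0, -1]]

```text
clock: 18.9
tcp_pos: [0.4498, -0.2477, 0.0948]
ee_rot: [0.221, 0.975, -0.0, -0.0]
wrist_force: [-0.1, 0.5, -3.0]
grip_width: 0.0129
```

>>> arm_command:
  moves:
    - [[0, 0, 0, 0, 0, 0.03, -1], [0, 0, 0, 0, 0, 0, -1], [0, 0, 0, 0, 0, 0, -1]]

```text
clock: 19.2
tcp_pos: [0.4499, -0.2477, 0.094]
ee_rot: [0.221, 0.975, -0.0, -0.0]
wrist_force: [0.4, -0.4, -2.3]
grip_width: 0.0129
```

>>> arm_command:
  moves:
    - [[0, 0, 0, 0, 0, 0.03, -1], [0, 0, 0, 0, 0, 0, -1], [0, 0, 0, 0, 0, 0, -1]]

```text
clock: 19.5
tcp_pos: [0.4501, -0.2478, 0.0937]
ee_rot: [0.221, 0.975, -0.0, 0.0]
wrist_force: [-0.6, 1.6, 7.1]
grip_width: 0.0127
```

>>> arm_command:
  moves:
    - [[0, 0, 0, 0, 0, 0.02, -1], [0, 0, 0, 0, 0, 0, -1], [0, 0, 0, 0, 0, 0, -1]]

```text
clock: 19.8
tcp_pos: [0.4502, -0.2478, 0.0936]
ee_rot: [0.221, 0.975, -0.0, 0.001]
wrist_force: [-2.4, 3.1, 14.6]
grip_width: 0.013
```

>>> arm_command:
  moves:
    - [[0, 0, 0, 0, 0, -0.03, -1], [0, 0, 0, 0, 0, 0, -1], [0, 0, 0, 0, 0, 0, -0.7], [0, 0, 0, 0, 0, 0, -0.5], [0, 0, 0, 0, 0, 0, 0], [0, 0, 0, 0, 0, 0, 0.5], [0, 0, 0, 0, 0, 0, 1], [0, 0, 0, 0, 0, 0, 1], [0, 0, 0, 0, 0, 0, 1], [0, 0, 0, 0, 0, 0, 1]]
  newtons: 20

```text
clock: 20.8
tcp_pos: [0.4499, -0.2477, 0.0934]
ee_rot: [0.221, 0.975, -0.0, 0.0]
wrist_force: [-0.8, 0.5, -0.9]
grip_width: 0.0854
```

>>> arm_command:
  moves:
    - [[0, 0, 0, 0, 0, -0.2, 1], [0, 0, 0, 0, 0, -0.6, 1], [0, 0, 0, 0, 0, -0.9, 1], [0, 0, 0, 0, 0, -1, 1], [0, 0, 0, 0, 0, -1, 1], [0, 0, 0, 0, 0, -1, 1], [0, 0, 0, 0, 0, -1, 1], [0, 0, 0, 0, 0, -1, 1], [0, 0, 0, 0, 0, -1, 1], [0, 0, 0, 0, 0, 0, 1]]

```text
clock: 21.8
tcp_pos: [0.4504, -0.248, 0.3288]
ee_rot: [0.221, 0.975, -0.001, 0.003]
wrist_force: [-0.1, -1.5, -0.2]
grip_width: 0.0853
```

```bash
python3 - <<'E'
from h import *
F={n:grab(n) for n in('scene','top','wrist')}
o,R0,tip=state()
save(F['wrist'],'pics/w10.png');save(F['scene'],'pics/s10.png')
import pickle;pickle.dump(F,open('f10.pkl','wb'))
wt=np.array([.5]+[1]*14+[.5]);wt/=wt.sum()
R=Rot.from_quat(o['ee_rot']);D=np.array([.527,.198,.359])-o['tcp_pos'];print(D, R.inv().apply(D)/.03)
E
```

```text
t 21.95 F [ 0.42  0.09 -0.78] M [ 0.01   0.023 -0.012] tcp [ 0.4497 -0.2475  0.3239] tip [ 0.3667 -0.2079  0.2443]
[0.07726479 0.44552692 0.0350554 ] [ 4.06713953 14.51363915 -1.16636065]
```

View pics/w10.png

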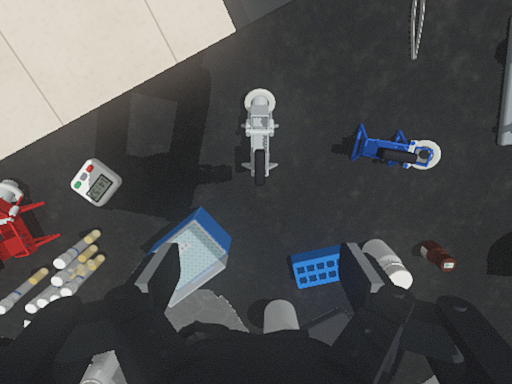

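View pics/s10.png

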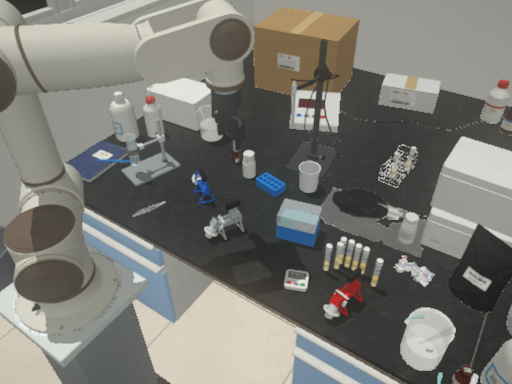

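>>> arm_command:
  moves:
    - [[0, 0, 0, 0.15, 0.5, -0.2, 1], [0, 0, 0, 0.3, 1, -0.2, 1], [0, 0, 0, 0.3, 1, -0.2, 1], [0, 0, 0, 0.3, 1, -0.2, 1], [0, 0, 0, 0.3, 1, -0.2, 1], [0, 0, 0, 0.3, 1, -0.2, 1], [0, 0, 0, 0.3, 1, 0, 1], [0, 0, 0, 0.3, 1, 0, 1], [0, 0, 0, 0.3, 1, 0, 1], [0, 0, 0, 0.3, 1, 0, 1]]

```text
clock: 22.95
tcp_pos: [0.4949, 0.0485, 0.36]
ee_rot: [0.22, 0.975, -0.0, -0.0]
wrist_force: [-0.1, -0.8, 0.6]
grip_width: 0.0854
```

>>> arm_command:
  moves:
    - [[0, 0, 0, 0.3, 1, 0, 1], [0, 0, 0, 0.3, 1, 0, 1], [0, 0, 0, 0.3, 1, 0, 1], [0, 0, 0, 0.3, 1, 0, 1], [0, 0, 0, 0.2, 0.6, 0, 1], [0, 0, 0, 0, 0, 0, 1], [0, 0, 0, 0, 0, 0, 1]]

```text
clock: 23.65
tcp_pos: [0.5163, 0.1896, 0.3599]
ee_rot: [0.22, 0.975, -0.0, -0.0]
wrist_force: [-0.2, 0.4, 0.2]
grip_width: 0.0853
```

```bash
python3 - <<'E'
from h import *
F={n:grab(n) for n in('scene','top','wrist')}
o,R0,tip=state()
u,v=proj(F['wrist'],[.481,.2137,.16]);print(u,v)
grid([[crop(F['wrist'],int(u)-30,int(v)-30,60,60,7),crop(F['scene'],112,125,40,52,8)[:420]]],'pics/w11.png')
E
```

```text
t 23.8 F [-0.59  0.41  0.57] M [0.034 0.015 0.013] tcp [0.5166 0.1885 0.3604] tip [0.4336 0.2281 0.2807]
265.14604584494964 134.723421785072Traceback (most recent call last):
  File "<stdin>", line 5, in <module>
  File "h.py", line 24, in grid
    def grid(a,p): cv2.imwrite(p,np.vstack([np.hstack(r) for r in a]))
                                            ~~~~~~~~~^^^
    return _nx.concatenate(arrs, 1, dtype=dtype, casting=casting)
           ~~~~~~~~~~~~~~~^^^^^^^^^^^^^^^^^^^^^^^^^^^^^^^^^^^^^^^
ValueError: all the input array dimensions except for the concatenation axis must match exactly, but along dimension 0, the array at index 0 has size 420 and the array at index 1 has size 416
```

```bash
python3 - <<'E'
from h import *
F={n:grab(n) for n in('wrist','scene','top')}
grid([[crop(F['wrist'],235,105,60,60,9),crop(F['wrist'],245,108,20,60,9)]],'pics/w11.png')
# chute uprightness: handle top heights and shift vs start
import pickle
for nm,f in(('start',pickle.load(open('f0.pkl','rb'))['top']),('now',F['top'])):
    P=cloud(f);m=(np.abs(P[...,0]-.44)<.1)&(np.abs(P[...,1]+.24)<.1)&(P[...,2]>.085)&(P[...,2]<.14)
    print(nm,m.sum(),np.nanmean(P[m],0))
    hsv=cv2.cvtColor(f['color'],cv2.COLOR_RGB2HSV)
grid([[crop(F['top'],190,130,80,120,5)]],'pics/t11.png')
E
```

```text
start 60 [ 0.4476507  -0.24633708  0.11386177]
now 60 [ 0.44867885 -0.24667962  0.1134514 ]
```

View pics/w11.png

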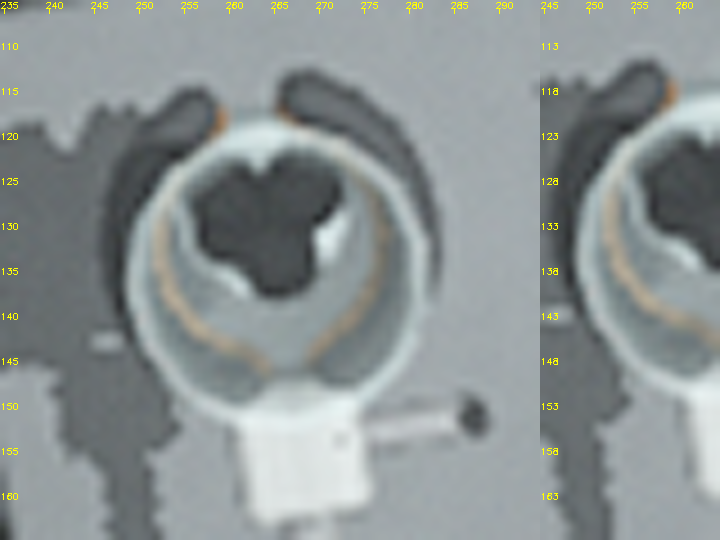

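View pics/t11.png

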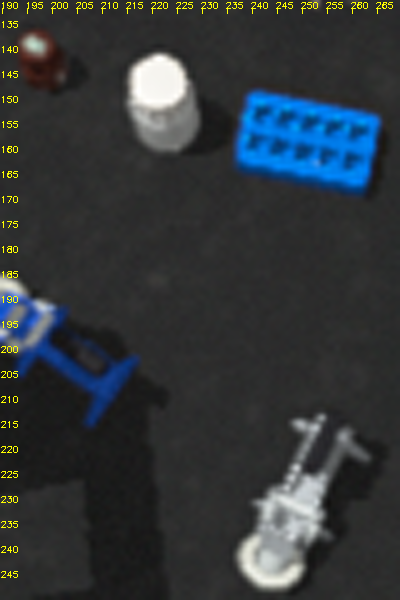

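```bash
python3 -c "
from workcell import ctrl
print(ctrl.get_obs()['qvel'].round(3)); print(ctrl.close_job())"
```

```text
[ 0.001  0.004 -0.003  0.    -0.001 -0.   ]
the job is handed in; nothing more can be done
None
```

The tube is charged and the empty chute is back on its legs where it started. I handed the job in at about 24 s of the 64 s allowed.

**What I did:** I gripped the handle at 80 N, tipped the chute 36° nose down over the tube and felt downward in 2 mm steps. The collar met the rim at about 169 mm, close to the 168 mm I had measured from the images. I pressed about 7 mm past that, to roughly 6–7 N, and held for over a second while the balls ran out. When I put the chute down, the last small step peaked at about 17 N against the bench. I eased off before opening the gripper.

**Last checks:**
- **Balls:** The held weight fell by about 1.1 N, which matches five balls (1.03 N), though the force reading is noisy by a few tenths. The trough looks empty. Looking down the tube I could see only three balls, so I did not see the other two directly and assume they lie underneath.
- **Chute:** It is upright. Its handle-top height agrees with the start to within 0.5 mm and its position to about 1 mm.
- **Bystanders and arm:** The white and brown bottles looked undisturbed. I did not measure their positions or the cuvette case's, but the arm never went near any of them. The arm was still and touching nothing.

No check failed or disagreed. The hand-in reported no verdict.

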